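Feed a scoop blank under the jig's leaf spring

ROBOT

A 7-joint arm with a two-finger parallel gripper is mounted at the origin on the work surface. World frame = base frame: x ahead of the robot, y to its left, z up, the work surface at z = 0. Lengths are in m, angles in rad, forces in N, time in s.
With the tool pointing down it reaches from about 0.425 to 0.875 m from the base axis. Payload 4.7 kg.
Tool frame: the origin (TCP) lies midway between the tips of the shut fingers; the grasp point (between the pads) lies 19 mm behind it; z points along the fingers, y is the line along which they close (so a half turn about z gives the same grasp; the last joint's range is limited). The gripper opens to 87 mm and grips with 3 to 60 N. Pads are 19 mm wide; open, the fingers measure 117 mm over their backs; the gripper's body (75 mm by 190 mm) begins 51 mm behind the grasp point.
Start: joints at [1.299, 0.321, -0.07, 1.45, 0.023, 1.371, -0.057], TCP at [0.183, -0.624, 0.223] pointing down, gripper open.
Joint ranges: [-2.86, 2.86], [-0.3, 2.09], [-1.38, 1.24], [0.06, 2.45], [-1.56, 4.7], [0.09, 2.05], [-2.69, 2.69]. Speed limits (rad/s): [2.57, 2.57, 3.14, 3.14, 3.14, 3.14, 3.14].

INTERFACE

Orientations are given as a unit quaternion [w, x, y, z].
In Python, from bench import bot gives the robot as it stands.
- The arm moves only by the tool apply_moves, never from a script. Its argument "targets" is a list of rows, each a list of 7 numbers: the closure, from -1 (fully open) to 1 (shut), then the shift along the tool's x, y, z in cm, then the turn, a rotation vector about the tool's x, y, z in rad. A call has 1 to 5 rows; each row is the pose to reach, as a shift and turn from the pose commanded when the call began, along the tool's axes at that moment; what a row does not reach only later rows make up. A row lasts 1/12 s, in which the tool goes at most 41.7 mm and 7.16 degrees, less where a joint would pass 70% of its speed; a pose out of reach is approached as far as the arm can. A call with a gripper value outside its range is refused whole. The fingers move at their own pace and stop on an object; the grip force is fixed at half the most. Time passes only in rows, so rows that repeat a pose let the fingers close. It gives the time, the measured TCP pose, the force, the opening and the grip force at its end, in the units of the state.
- bot.sense(): the state, without advancing time (a new reading comes with each control period).
- bot.camera(name): name is "side" or "top" or "wrist"; returns a dict with "image" (400x640x3 uint8, blue, green, red), "intrinsics" (3x3 intrinsics, pixels), "dist" ([k1, k2, p1, p2, k3] as OpenCV has them; the pictures are not rectified), "T" (4x4, takes a point from camera to world coordinates). Camera axes: x right, y down, z forward; pixel columns grow to the right and rows downward; lengths in m; the calibration is good to about 2 mm. A picture is of the moment at which its call begins. There is no depth.
- bot.hand_in(): hands the job in; it is judged then, once.
The state is a dict: "time_s": time; "joint_pos": joint angles; "qd": joint speeds; "tau": joint torques, N m; "tool_pos": TCP position; "eef_rot": TCP orientation; "ft_force": force on the tool from outside, world axes, zero at the start; "moment": the same for the moment, N m; "opening": finger opening in m; "grasp_force": force on a finger pad.
Only numpy, scipy, OpenCV 4.12 (cv2) and the standard library are available. Lean on these libraries where they do the work, as an engineer would, in place of code of your own. Each camera call takes 0.05 s, during which the arm holds its last target. There are 200 camera calls.

TASK

Load the wooden scoop blank into the clamping jig: with the fingertips, press the blank down hard against its sprung lifter plate and, keeping it pressed, slide it handle first under the bridge and the leaf spring until the end of its handle is fully home against the end stop. Then let go so that the blank stays lying flat under the spring with the lifter up behind it. Only press and push the blank, never lift it, and leave the other things on the bench where they are.

Things in the scene. Friction and masses are not known exactly. Their poses are not given: they have to be found in the camera images.
- jig: Plywood clamping jig fixed to the bench, 270 x 110 mm. Origin: centre of its underside, on the bench; x = feed direction (towards bridge and stop), z up. Its channel floor is 24 mm above the bench. Two wooden fences along x (inner faces y = +-31.5 mm, x = -135 to +28 mm) stand 18 mm above the floor. Joint lifter and leaf belong to it.
- bridge_gap (a point): Underside of the dark wooden bridge across the channel, at its near edge (jig x = 38 mm; it ends at 52 mm), 24 mm above the channel floor; bridge top 42 mm above the floor. A handle on the raised lifter hits the bridge; pressed down flat it passes with 4 mm to spare. Axes as the jig's.
- stop_face (a point): Point on the face of the end stop, a wooden block 28 mm high at jig x = 106 mm, on the channel's centre line, 10 mm above the channel floor; axes as the jig's.
- scoop: Loose light-wood scoop blank, 146 mm long, about 100 g. Origin: centre of its underside, half-way along; x towards the handle end. Rear: square bowl block 56 mm long, 60 wide, 26 tall; ahead of it a handle 34 wide, 20 tall. Starts in the channel on the raised lifter, 9 mm above the floor, along the jig's x, origin at jig x about -52 (+-5) mm; fully home it is at +33 mm.
- bowl_floor (a point): Centre of the floor of the scoop's hollow: 45 mm behind the blank's origin, 14 mm above its underside. The hollow, open at the top, is 40 mm (x) by 48 mm (y) and 12 mm deep, its front wall 20 mm ahead of this point; fingertips can press on its floor and push its front wall. Axes as the blank's.
- handle_end (a point): Centre of the flat front end of the scoop's handle, 10 mm above its underside; it must meet the end stop.
- lifter (a joint): Sprung aluminium plate in the channel floor, 62 x 56 mm, jig x = -110 to -48 mm. Value: m pressed down; 0 = up, 9 mm proud; 0.009 = flush; 0.010 = limit. Pushes up 4 N (up) to 7.6 N (flush). Keep the bowl pressed with 10 to 15 N until the blank's rear has passed the plate; it then springs up behind. Sliding takes about 10 to 15 N more along x.
- leaf (a joint): Steel leaf spring, 24 mm wide, hinged on the far side of the bridge (jig x = 50 mm, 28 mm above the floor), sloping down along the feed to a tip rolled upward at x = 92 mm, 15 mm above the floor. Value: angle raised, rad; 0 = at rest, about 0.12 = riding on the handle, on which it bears with about 3 N.
- salt_jar: Bystander: turned wooden lidded jar, 72 mm across, 74 mm high, standing beside the jig. Origin: centre of its underside.
- mallet: Bystander: wooden mallet lying on the bench, 190 mm long along its x, head 80 mm wide along y, 44 mm high, at +x. Origin: on the bench under the handle's line, about the middle.
- spare_blank: Bystander: spare wood blank lying on the bench, 150 x 40 x 20 mm. Origin: centre of its underside.
Things that resemble listed ones, but are neither listed nor needed, are in the scene too. Leave any purple look-alike of the scoop alone.

How it is judged:
On the way, in this order (a step that is already met when the one before it is completed fails the run):
1. the scoop blank is pressed down on the lifter, before it goes in (value of joint lifter above 0.004 m and value of joint leaf below 0.03 rad), for 0.1 s.
2. the handle has passed under the leaf spring and raises it (value of joint leaf above 0.07 rad and x of handle_end in the frame of jig above 0.085 m), for 0.1 s.
At the end, for the whole second after the job is handed in: The handle's end is within 4 mm of the end stop, the blank lies flat on the channel floor (within 2.5 mm and 2 degrees) and at rest, the leaf spring rides on the handle (raised over 0.07 rad), and the lifter has sprung up behind the blank (within 2 mm of its top) (x of handle_end in the frame of stop_face above -0.004 m and z of scoop in the frame of jig below 0.0265 m and angle between scoop's own z axis and vertical below 0.035 rad and value of joint leaf above 0.07 rad and value of joint lifter below 0.002 m and linear speed of scoop below 0.01 m/s); the robot touches nothing.
It fails at once if the scoop blank is lifted (over 12 mm above where it lay on the raised lifter) or tipped over 20 degrees (z of scoop in the frame of jig above 0.045 m or angle between scoop's own z axis and vertical above 0.35 rad).
It fails at once if the jar, the mallet or the spare blank is moved by more than 20 mm (distance of any of salt_jar, mallet, spare_blank from where it was at the start of the episode above 0.02 m).
It also fails if it takes over 58 s, if anything falls off the work surface, if the arm or the gripper's body presses on something with over 40 N, if the wrist force passes 120 N, or if a joint passes its speed limit or range.

## Working session

There is one attempt and no reset: what is moved stays moved. The work goes in short steps, Python scripts to look and compute and a tool call to move; the robot and the scene stay as the last step left them, time stands still between calls to the robot, and variables do not carry over. Pictures are saved under pics/ and viewed, at most 10 in all, crops included, and the job is handed in when it is done.

Besides the shell and the picture viewer there is one more tool, called after ">>>" in YAML: its name, and indented under it one key for each argument. apply_moves: Moves the arm, as the interface text tells. Its arguments: {"type":"object","properties":{"targets":{"type":"array"}},"required":["targets"]}

```bash
mkdir -p pics; cat > h.py <<'E'
import numpy as np, cv2
from bench import bot
def shot(n,f):
    c=bot.camera(n); cv2.imwrite('pics/'+f,c['image']); np.savez('pics/'+f+'.npz',K=c['intrinsics'],d=c['dist'],T=c['T']); return c
def px2w(f,uv,z):
    c=np.load('pics/'+f+'.npz'); uv=np.array(uv,float).reshape(-1,1,2)
    p=cv2.undistortPoints(uv,c['K'],c['d'])[:,0]; T=c['T']
    r=np.c_[p,np.ones(len(p))]@T[:3,:3].T; o=T[:3,3]
    z=np.broadcast_to(z,len(p)); return o+r*((z-o[2])/r[:,2])[:,None]
def proj(f,P):
    c=np.load('pics/'+f+'.npz'); Ti=np.linalg.inv(c['T'])
    return cv2.projectPoints(np.array(P,float),cv2.Rodrigues(Ti[:3,:3])[0],Ti[:3,3],c['K'],c['d'])[0][:,0]
E
python3 - <<'E'
from h import *
s=bot.sense(); print(s)
for n in('top','side'): shot(n,n+'0.png')
E
```

```text
{'time_s': 0.0, 'joint_pos': array([ 1.29910807,  0.32179375, -0.07008422,  1.45168258,  0.02262307,
        1.3707818 , -0.05689549]), 'qd': array([ 1.59848084e-04, -1.87096890e-03,  9.13068830e-05,  1.00501902e-03,
        2.76015162e-04,  1.47708612e-03, -9.29495225e-04]), 'tau': array([ 3.11517142e-04, -4.91301048e+01, -4.04193308e-01, -3.12530279e+01,
       -6.42041839e-02,  4.36402566e-02,  1.88971903e-04]), 'tool_pos': array([ 0.18303229, -0.62312318,  0.2214767 ]), 'eef_rot': array([-9.19147443e-04,  9.89804754e-01,  1.42427757e-01, -1.93472234e-04]), 'ft_force': array([ 0.40776959,  0.55313948, -0.09193937]), 'moment': array([0.06392467, 0.01915157, 0.00067617]), 'grasp_force': 0.0, 'opening': 0.0870500830579409}
```

View pics/top0.png

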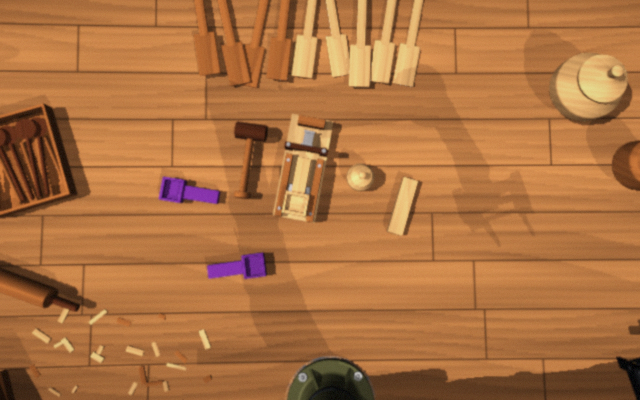

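View pics/side0.png

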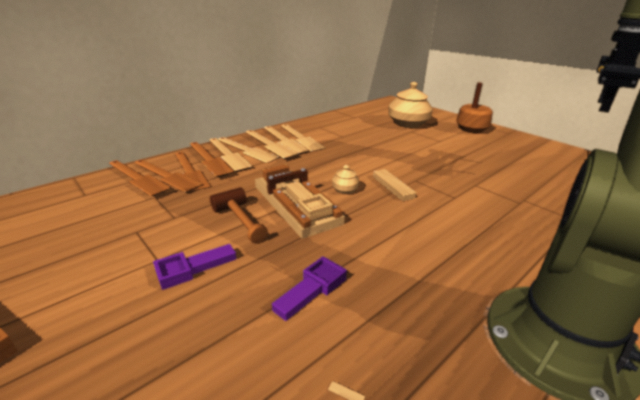

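The blank meant is the light-wood one in the jig (top view: bowl about (297,205), handle towards (305,160)). The purple look-alikes at (190,190) and (238,266) are to be left alone. I'll confirm this in an enlarged crop.

```bash
python3 - <<'E'
from h import *
im=cv2.imread('pics/top0.png')[105:230,225:385]
cv2.imwrite('pics/c0.png',cv2.resize(im,None,fx=4.8,fy=4.8,interpolation=cv2.INTER_CUBIC))
print(px2w('top0.png',[(297,205),(311,120),(360,178),(245,195)],[.05,.04,0.07,0]))
E
```

```text
[[ 0.50156716  0.08109328  0.05      ]
 [ 0.72134805  0.04464388  0.04      ]
 [ 0.56654784 -0.07615453  0.07      ]
 [ 0.53184397  0.21974755  0.        ]]
```

View pics/c0.png

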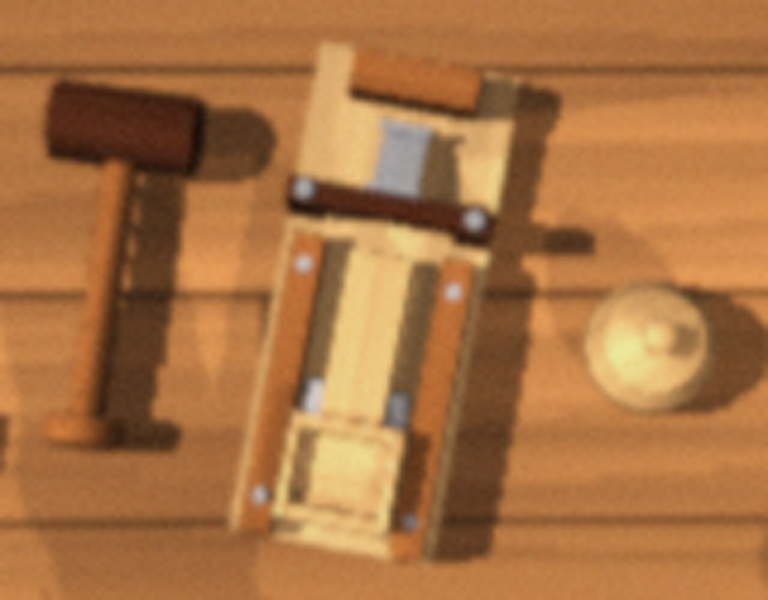

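The crop confirms the light blank: its bowl rim corners are (275,515), (290,415), (408,428), (390,530) in the crop, and its handle points up under the bridge at (390,205). Next I fit the jig and blank poses.

```bash
python3 - <<'E'
from h import *
from scipy.optimize import least_squares
u=lambda a:np.array(a,float)/4.8+[225,105]-.4
jp=np.array([[.135,.055,.024],[.135,-.055,.024],[-.135,.055,.024],[-.135,-.055,.024]])
ju=u([(320,42),(520,80),(232,527),(430,558)])
bp=np.array([[-.073,.03,.059],[-.017,.03,.059],[-.017,-.03,.059],[-.073,-.03,.059]])
bu=u([(275,515),(290,415),(408,428),(390,530)])
def W(q,P):
    c,s=np.cos(q[2]),np.sin(q[2]); return P@np.array([[c,s,0],[-s,c,0],[0,0,1]])+[q[0],q[1],0]
for n,P,U in(('jig',jp,ju),('blank',bp,bu)):
    r=least_squares(lambda q:(proj('top0.png',W(q,P))-U).ravel(),[.6,.06,-.2]); print(n,r.x,np.abs(r.fun).max())
    if n=='jig': j=r.x
c,s=np.cos(j[2]),np.sin(j[2])
d=r.x[:2]-j[:2]; print('blank in jig',c*d[0]+s*d[1],-s*d[0]+c*d[1])
print('bowl floor',W(r.x,np.array([[-.045,0,.047]])))
E
```

```text
jig [ 0.60185875  0.06634196 -0.18446535] 1.127759909254337
blank [ 0.55080064  0.07778438 -0.14331595] 0.8829891126522966
blank in jig -0.05229066631274831 0.001883162050702136
bowl floor [[0.50626199 0.08421154 0.047     ]]
```

```bash
cat >> h.py <<'E'
from scipy.spatial.transform import Rotation as R
def to(xyz,yaw=-.184):
    s=bot.sense(); q=s['eef_rot']; A=R.from_quat([*q[1:],q[0]])
    B=R.from_euler('z',yaw)*R.from_euler('x',np.pi)
    print(s['tool_pos'].round(4),'F',s['ft_force'].round(1),'shift',(A.inv().apply(np.array(xyz)-s['tool_pos'])*100).round(2),'turn',(A.inv()*B).as_rotvec().round(3))
E
python3 -c "
from h import *
to([.45,-.35,.2]);to([.509,.083,.15])"
```

```text
[ 0.1831 -0.6232  0.2216] F [-0.1  0.  -0.3] shift [ 33.31 -18.68   2.18] turn [-0.002  0.001  0.47 ]
[ 0.1831 -0.6232  0.2216] F [-0.1  0.  -0.3] shift [ 51.19 -58.55   7.25] turn [-0.002  0.001  0.47 ]
```

>>> apply_moves:
  targets:
    - [1, 3.5, -2, 0, 0, 0, 0.1]
    - [1, 7, -4, 0, 0, 0, 0.2]
    - [1, 10.5, -6, 0, 0, 0, 0.3]
    - [1, 14, -8, 0, 0, 0, 0.4]
    - [1, 17, -10, 0, 0, 0, 0.47]

```text
time_s: 0.52
tool_pos: [0.3201, -0.4774, 0.2221]
eef_rot: [-0.0, 0.996, -0.094, 0.0]
ft_force: [0.4, -0.3, -0.9]
opening: 0.0616
grasp_force: 0.0
```

```bash
python3 -c "
from h import *
to([.45,-.3,.2]);to([.509,.083,.15])"
```

```text
[ 0.3201 -0.4774  0.2221] F [ 0.4 -0.3 -0.9] shift [  9.46 -19.85   2.23] turn [-0.001 -0.    -0.004]
[ 0.3201 -0.4774  0.2221] F [ 0.4 -0.3 -0.9] shift [  8.11 -58.57   7.26] turn [-0.001 -0.    -0.004]
```

>>> apply_moves:
  targets:
    - [1, 2, -3.5, 0, 0, 0, 0]
    - [1, 4, -7, 0, 0, 0, 0]
    - [1, 6, -10.5, 0, 0, 0, 0]
    - [1, 7, -14, 0, 0, 0, 0]
    - [1, 8, -18, 0, 0, 0, 0]

```text
time_s: 0.93
tool_pos: [0.4302, -0.3163, 0.222]
eef_rot: [0.0, 0.996, -0.092, -0.0]
ft_force: [1.0, 0.5, 0.2]
opening: 0.0284
grasp_force: 0.0
```

>>> apply_moves:
  targets:
    - [1, 0, -4, 0, 0, 0, 0]
    - [1, 0, -8, 0, 0, 0, 0]
    - [1, 0, -12, 0, 0, 0, 0]
    - [1, 0, -16, 0, 0, 0, 0]
    - [1, 0, -20, 0, 0, 0, 0]

```text
time_s: 1.35
tool_pos: [0.4661, -0.1189, 0.2223]
eef_rot: [0.0, 0.996, -0.092, -0.0]
ft_force: [0.5, 0.5, 0.4]
opening: 0.0015
grasp_force: 0.0
```

>>> apply_moves:
  targets:
    - [1, 0, -4, 0, 0, 0, 0]
    - [1, 0, -8, 1, 0, 0, 0]
    - [1, 0, -12, 3, 0, 0, 0]
    - [1, 0, -16, 5, 0, 0, 0]
    - [1, 0, -19, 7, 0, 0, 0]

```text
time_s: 1.77
tool_pos: [0.5016, 0.0678, 0.1528]
eef_rot: [0.0, 0.996, -0.092, 0.001]
ft_force: [0.6, -0.3, -0.1]
opening: 0.0004
grasp_force: 0.0
```

```bash
python3 -c "
from h import *
to([.506,.083,.1])"
```

```text
[0.5016 0.0678 0.1528] F [ 0.6 -0.3 -0.1] shift [ 0.14 -1.58  5.28] turn [-0.    -0.002  0.   ]
```

>>> apply_moves:
  targets:
    - [1, 0.3, -1.5, 2, 0, 0, 0]
    - [1, 0.3, -1.5, 5, 0, 0, 0]
    - [1, 0.3, -1.5, 5, 0, 0, 0]
    - [1, 0.3, -1.5, 5, 0, 0, 0]

```text
time_s: 2.1
tool_pos: [0.5052, 0.0793, 0.1015]
eef_rot: [0.0, 0.996, -0.092, -0.002]
ft_force: [0.7, 0.3, 0.7]
opening: 0.0005
grasp_force: 0.0
```

```bash
python3 - <<'E'
from h import *
shot('wrist','w1.png'); to([.506,.083,.06])
T=np.load('pics/w1.png.npz')['T']; print(T.round(3))
p=bot.sense()['tool_pos']
print(proj('w1.png',[p,[p[0],p[1],.047]]))
E
```

```text
[0.5067 0.0791 0.103 ] F [-0.4  0.6  0.7] shift [-0.13 -0.37  4.3 ] turn [ 0.     0.001 -0.001]
[[-0.183 -0.954 -0.239  0.57 ]
 [-0.983  0.178  0.043  0.068]
 [ 0.001  0.243 -0.97   0.264]
 [ 0.     0.     0.     1.   ]]
[[321.97394195 235.97380917]
 [321.52224277 210.08177168]]
```

View pics/w1.png

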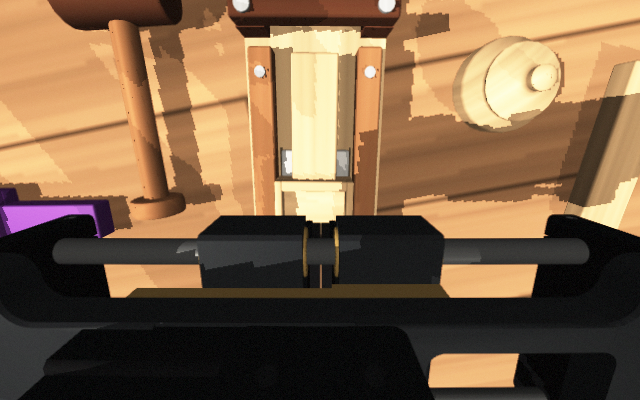

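The wrist view shows the shut fingers over the bowl. The bowl's front rim corners are about (276,181) and (353,181), the handle end corners about (293,52) and (337,52), and the fences lie on both sides.

```bash
python3 - <<'E'
from h import *
P=px2w('w1.png',[(276,181),(353,181),(293,52),(338,52),(260,71),(370,71),(240,38),(386,38)],[.059,.059,.053,.053,.042,.042,.024,.024]); print(P.round(4))
print(np.linalg.norm(P[0]-P[1]),np.linalg.norm(P[2]-P[3]))
m=(P[0]+P[1])/2;n=(P[2]+P[3])/2; d=(n-m)[:2]; print('yaw',np.arctan2(d[1],d[0]),np.linalg.norm(d)); d=P[4]-P[5]; print('yaw f',np.arctan2(-d[0],d[1]))
y=-.184; e=np.array([np.cos(y),np.sin(y)]); print('bowl floor',m[:2]-e*.028)
E
```

```text
[[0.5388 0.1079 0.059 ]
 [0.5282 0.0512 0.059 ]
 [0.6244 0.0774 0.053 ]
 [0.6187 0.0467 0.053 ]
 [0.6191 0.1045 0.042 ]
 [0.6042 0.0244 0.042 ]
 [0.6493 0.1173 0.024 ]
 [0.6284 0.0052 0.024 ]]
0.0576947526706912 0.0312094790275932
yaw -0.19579898102569512 0.08976975718234749
yaw f -0.18430698953359634
bowl floor [0.50595623 0.08464181]
```

>>> apply_moves:
  targets:
    - [1, 0.25, -0.5, 0, 0, 0, 0]
    - [1, 0.25, -0.5, 2, 0, 0, 0]
    - [1, 0.25, -0.5, 4, 0, 0, 0]
    - [1, 0.25, -0.5, 4.8, 0, 0, 0]
    - [1, 0.25, -0.5, 4.8, 0, 0, 0]

```text
time_s: 2.57
tool_pos: [0.5097, 0.0835, 0.0543]
eef_rot: [0.0, 0.996, -0.093, -0.001]
ft_force: [0.5, -0.1, -0.2]
opening: 0.0001
grasp_force: 0.0
```

>>> apply_moves:
  targets:
    - [1, 0, 0, 0, 0, 0, 0]
    - [1, 0, 0, 0.2, 0, 0, 0]
    - [1, 0, 0, 0.4, 0, 0, 0]
    - [1, 0, 0, 0.6, 0, 0, 0]
    - [1, 0, 0, 0.6, 0, 0, 0]

```text
time_s: 2.98
tool_pos: [0.5102, 0.0841, 0.0489]
eef_rot: [0.0, 0.996, -0.092, 0.0]
ft_force: [0.0, -0.3, -0.3]
opening: 0.0002
grasp_force: 0.0
```

>>> apply_moves:
  targets:
    - [1, 0, 0, 0.1, 0, 0, 0]
    - [1, 0, 0, 0.3, 0, 0, 0]
    - [1, 0, 0, 0.4, 0, 0, 0]
    - [1, 0, 0, 0.6, 0, 0, 0]
    - [1, 0, 0, 0.6, 0, 0, 0]

```text
time_s: 3.4
tool_pos: [0.5105, 0.0842, 0.0428]
eef_rot: [-0.0, 0.996, -0.092, 0.0]
ft_force: [-0.1, 0.3, 4.0]
opening: 0.0003
grasp_force: 1.9
```

>>> apply_moves:
  targets:
    - [1, 0, 0, 0.1, 0, 0, 0]
    - [1, 0, 0, 0.2, 0, 0, 0]
    - [1, 0, 0, 0.3, 0, 0, 0]
    - [1, 0, 0, 0.3, 0, 0, 0]

```text
time_s: 3.73
tool_pos: [0.5105, 0.0842, 0.0399]
eef_rot: [-0.0, 0.996, -0.092, 0.0]
ft_force: [0.2, -0.6, 4.9]
opening: 0.0005
grasp_force: 2.5
```

>>> apply_moves:
  targets:
    - [1, 0, 0, 0.1, 0, 0, 0]
    - [1, 0, 0, 0.2, 0, 0, 0]
    - [1, 0, 0, 0.3, 0, 0, 0]
    - [1, 0, 0, 0.3, 0, 0, 0]

```text
time_s: 4.07
tool_pos: [0.5105, 0.0842, 0.0384]
eef_rot: [0.001, 0.996, -0.092, 0.0]
ft_force: [-4.4, -0.6, 16.4]
opening: 0.0004
grasp_force: 8.2
```

>>> apply_moves:
  targets:
    - [1, 0, 0, 0.05, 0, 0, 0]
    - [1, 0, 0, 0.1, 0, 0, 0]
    - [1, 0, 0, 0.1, 0, 0, 0]

```text
time_s: 4.32
tool_pos: [0.5105, 0.0842, 0.0383]
eef_rot: [0.001, 0.996, -0.092, 0.0]
ft_force: [-9.3, -1.3, 24.9]
opening: 0.0007
grasp_force: 12.0
```

>>> apply_moves:
  targets:
    - [1, 0, 0, -0.05, 0, 0, 0]
    - [1, 0.1, 0, -0.1, 0, 0, 0]
    - [1, 0.2, 0, -0.1, 0, 0, 0]
    - [1, 0.4, 0, -0.1, 0, 0, 0]
    - [1, 0.6, 0, -0.1, 0, 0, 0]

```text
time_s: 4.73
tool_pos: [0.5107, 0.0842, 0.0382]
eef_rot: [0.002, 0.996, -0.092, -0.006]
ft_force: [-24.1, 0.5, 36.8]
opening: 0.0003
grasp_force: 18.1
```

```bash
python3 -c "
from h import *
to([.51,.084,.038]);shot('top','t2.png')"
```

```text
[0.5107 0.0842 0.0382] F [-24.1   0.5  36.8] shift [-0.06  0.03  0.03] turn [0.004 0.011 0.   ]
```

>>> apply_moves:
  targets:
    - [1, 0, 0, -0.1, 0, 0, 0]
    - [1, 0, 0, -0.2, 0, 0, 0]
    - [1, 0, 0, -0.25, 0, 0, 0]
    - [1, 0, 0, -0.25, 0, 0, 0]

```text
time_s: 5.12
tool_pos: [0.5143, 0.0837, 0.039]
eef_rot: [0.0, 0.996, -0.092, -0.002]
ft_force: [-3.7, 0.7, 5.4]
opening: 0.0009
grasp_force: 2.6
```

>>> apply_moves:
  targets:
    - [1, 0, 0, 0.1, 0, 0, 0]
    - [1, 0.1, 0, 0.1, 0, 0, 0]
    - [1, 0.2, 0, 0.1, 0, 0, 0]
    - [1, 0.3, 0, 0.1, 0, 0, 0]

```text
time_s: 5.45
tool_pos: [0.5145, 0.0837, 0.0384]
eef_rot: [0.001, 0.996, -0.092, -0.005]
ft_force: [-15.9, 1.5, 19.6]
opening: 0.0004
grasp_force: 10.1
```

>>> apply_moves:
  targets:
    - [1, 0.1, 0, -0.03, 0, 0, 0]
    - [1, 0.2, 0, -0.07, 0, 0, 0]
    - [1, 0.3, 0, -0.1, 0, 0, 0]

```text
time_s: 5.7
tool_pos: [0.52, 0.0827, 0.0389]
eef_rot: [0.0, 0.996, -0.092, -0.002]
ft_force: [-4.5, 1.7, 4.8]
opening: 0.0006
grasp_force: 3.1
```

```bash
python3 - <<'E'
from h import *
c=shot('wrist','w2.png'); to([.51,.084,.038])
im=np.hstack([cv2.imread('pics/w1.png')[0:240,200:440],c['image'][0:240,200:440]])
cv2.imwrite('pics/w2c.png',cv2.resize(im,None,fx=1.66,fy=1.66,interpolation=cv2.INTER_CUBIC))
E
```

```text
[0.5203 0.0826 0.0389] F [-4.5  1.   4.6] shift [-1.04  0.06  0.09] turn [0.    0.003 0.   ]
```

View pics/w2c.png

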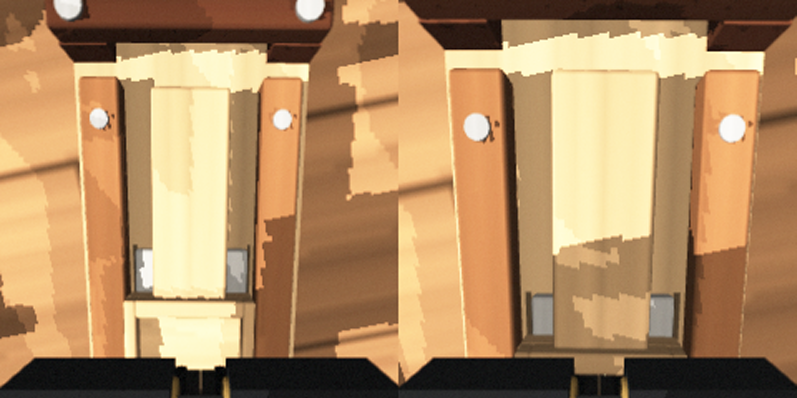

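Right panel: the handle end is at crop (552–658,71), straight between the fences, and the bowl front is at y of about 348. I measure how far the blank has moved.

```bash
python3 - <<'E'
from h import *
f=lambda a:np.array(a)/1.66+[-40,0]
a=px2w('w1.png',np.array([(152,88),(229,88),(99,118),(282,118)])/1.66+[200,0],[.053,.053,.042,.042])
b=px2w('w2.png',f([(552,71),(658,71),(477,127),(733,127)]),[.045,.045,.042,.042])
e=np.array([np.cos(.184),-np.sin(.184)])
for P in(a,b): print(P.round(4),(P[:2].mean(0)-P[2:].mean(0))[:2]@e)
E
```

```text
[[0.624  0.0785 0.053 ]
 [0.6181 0.0469 0.053 ]
 [0.6191 0.1048 0.042 ]
 [0.6041 0.0245 0.042 ]] 0.009589934171757509
[[0.6296 0.0778 0.045 ]
 [0.6237 0.0458 0.045 ]
 [0.6189 0.1051 0.042 ]
 [0.6038 0.024  0.042 ]] 0.015539406205418296
```

>>> apply_moves:
  targets:
    - [1, 0.1, 0, 0.08, 0, 0, 0]
    - [1, 0.3, 0, 0.08, 0, 0, 0]
    - [1, 0.5, 0, 0.08, 0, 0, 0]

```text
time_s: 6.0
tool_pos: [0.5233, 0.0822, 0.0384]
eef_rot: [0.001, 0.996, -0.092, -0.004]
ft_force: [-10.2, 1.4, 14.7]
opening: 0.0007
grasp_force: 7.8
```

>>> apply_moves:
  targets:
    - [1, 0.2, 0, 0, 0, 0, 0]
    - [1, 0.4, 0, 0, 0, 0, 0]
    - [1, 0.6, 0, 0, 0, 0, 0]

```text
time_s: 6.25
tool_pos: [0.5292, 0.0812, 0.0384]
eef_rot: [0.001, 0.996, -0.091, -0.004]
ft_force: [-9.9, 1.5, 14.5]
opening: 0.0004
grasp_force: 7.5
```

>>> apply_moves:
  targets:
    - [1, 0.2, 0, 0, 0, 0, 0]
    - [1, 0.4, 0, 0, 0, 0, 0]
    - [1, 0.6, 0, 0, 0, 0, 0]
    - [1, 0.8, 0, 0, 0, 0, 0]
    - [1, 1.0, 0, 0, 0, 0, 0]

```text
time_s: 6.67
tool_pos: [0.539, 0.0794, 0.0384]
eef_rot: [0.0, 0.996, -0.091, -0.004]
ft_force: [-10.9, 1.5, 12.6]
opening: 0.0006
grasp_force: 7.5
```

>>> apply_moves:
  targets:
    - [1, 0.2, 0, 0, 0, 0, 0]
    - [1, 0.4, 0, 0, 0, 0, 0]
    - [1, 0.6, 0, 0, 0, 0, 0]
    - [1, 0.8, 0, 0, 0, 0, 0]
    - [1, 1.0, 0, 0, 0, 0, 0]

```text
time_s: 7.08
tool_pos: [0.5489, 0.0776, 0.0384]
eef_rot: [0.0, 0.996, -0.091, -0.004]
ft_force: [-10.2, 1.4, 13.4]
opening: 0.0002
grasp_force: 7.5
```

>>> apply_moves:
  targets:
    - [1, 0.2, 0, 0.02, 0, 0, 0]
    - [1, 0.4, 0, 0.02, 0, 0, 0]
    - [1, 0.6, 0, 0.02, 0, 0, 0]
    - [1, 0.8, 0, 0.02, 0, 0, 0]
    - [1, 1.0, 0, 0.02, 0, 0, 0]

```text
time_s: 7.5
tool_pos: [0.5583, 0.0759, 0.0384]
eef_rot: [0.001, 0.996, -0.091, -0.004]
ft_force: [-12.6, 1.8, 13.6]
opening: 0.0005
grasp_force: 9.2
```

>>> apply_moves:
  targets:
    - [1, 0.2, 0, 0, 0, 0, 0]
    - [1, 0.4, 0, 0, 0, 0, 0]
    - [1, 0.6, 0, 0, 0, 0, 0]
    - [1, 0.8, 0, 0, 0, 0, 0]
    - [1, 1.0, 0, 0, 0, 0, 0]

```text
time_s: 7.92
tool_pos: [0.5675, 0.0742, 0.0384]
eef_rot: [0.001, 0.996, -0.091, -0.005]
ft_force: [-17.9, 1.6, 21.4]
opening: 0.0005
grasp_force: 12.7
```

```bash
python3 - <<'E'
from h import *
a=shot('wrist','w3.png')['image']; to([.51,.084,.038])
b=shot('side','s3.png')['image'][150:250,230:370]
cv2.imwrite('pics/c3.png',np.vstack([a[0:230,120:520],cv2.resize(b,(400,286),interpolation=cv2.INTER_CUBIC)]))
E
```

```text
[0.5674 0.0742 0.0384] F [-13.3   1.3  17.8] shift [-5.82  0.08  0.1 ] turn [0.002 0.01  0.001]
```

View pics/c3.png

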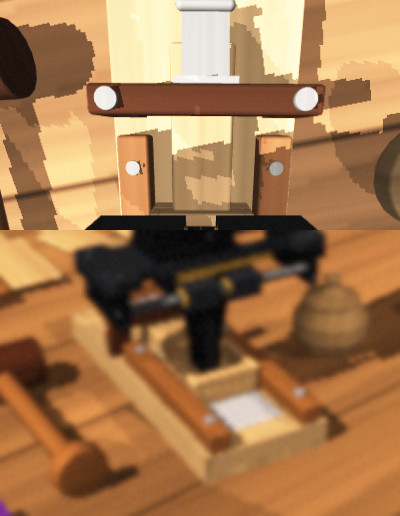

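The handle has passed under the bridge: its end is at about (200,42) in the upper half, below the leaf whose tip is at (205,5). The lower half shows the lifter plate coming clear behind the bowl, and the bystanders have not moved. I continue.

>>> apply_moves:
  targets:
    - [1, 0.2, 0, -0.03, 0, 0, 0]
    - [1, 0.4, 0, -0.03, 0, 0, 0]
    - [1, 0.6, 0, -0.03, 0, 0, 0]
    - [1, 0.8, 0, -0.03, 0, 0, 0]
    - [1, 1.0, 0, -0.03, 0, 0, 0]

```text
time_s: 8.43
tool_pos: [0.5728, 0.0732, 0.0384]
eef_rot: [0.001, 0.996, -0.091, -0.009]
ft_force: [-24.3, 1.7, 25.7]
opening: 0.0007
grasp_force: 15.8
```

>>> apply_moves:
  targets:
    - [1, 0.2, 0, 0, 0, 0, 0]
    - [1, 0.4, 0, 0, 0, 0, 0]
    - [1, 0.6, 0, 0, 0, 0, 0]
    - [1, 0.8, 0, 0, 0, 0, 0]

```text
time_s: 8.77
tool_pos: [0.5804, 0.0718, 0.0384]
eef_rot: [0.002, 0.996, -0.091, -0.01]
ft_force: [-24.9, 1.7, 26.6]
opening: 0.0002
grasp_force: 15.8
```

>>> apply_moves:
  targets:
    - [1, 0.1, 0, -0.06, 0, 0, 0]
    - [1, 0.3, 0, -0.1, 0, 0, 0]
    - [1, 0.5, 0, -0.1, 0, 0, 0]

```text
time_s: 9.02
tool_pos: [0.5892, 0.0701, 0.0387]
eef_rot: [0.001, 0.996, -0.091, -0.006]
ft_force: [-12.4, 2.5, 10.6]
opening: 0.0006
grasp_force: 8.3
```

>>> apply_moves:
  targets:
    - [1, 0.2, 0, 0, 0, 0, 0]
    - [1, 0.4, 0, 0, 0, 0, 0]
    - [1, 0.5, 0, 0, 0, 0, 0]

```text
time_s: 9.27
tool_pos: [0.5947, 0.069, 0.0385]
eef_rot: [0.0, 0.996, -0.091, -0.005]
ft_force: [-11.8, 1.6, 10.1]
opening: 0.0004
grasp_force: 8.4
```

>>> apply_moves:
  targets:
    - [1, 0.15, 0, 0, 0, 0, 0]
    - [1, 0.3, 0, 0, 0, 0, 0]
    - [1, 0.3, 0, 0, 0, 0, 0]

```text
time_s: 9.52
tool_pos: [0.5977, 0.0685, 0.0385]
eef_rot: [0.0, 0.996, -0.091, -0.005]
ft_force: [-11.3, 0.9, 9.8]
opening: 0.0002
grasp_force: 8.0
```

>>> apply_moves:
  targets:
    - [1, 0.1, 0, 0, 0, 0, 0]
    - [1, 0.2, 0, 0, 0, 0, 0]
    - [1, 0.2, 0, 0, 0, 0, 0]

```text
time_s: 9.77
tool_pos: [0.5979, 0.0684, 0.0385]
eef_rot: [0.001, 0.996, -0.091, -0.007]
ft_force: [-15.1, 1.5, 13.6]
opening: 0.0004
grasp_force: 10.3
```

>>> apply_moves:
  targets:
    - [1, 0.15, 0, -0.05, 0, 0, 0]
    - [1, 0.3, 0, -0.1, 0, 0, 0]
    - [1, 0.3, 0, -0.1, 0, 0, 0]

```text
time_s: 10.02
tool_pos: [0.598, 0.0684, 0.0386]
eef_rot: [0.001, 0.996, -0.091, -0.01]
ft_force: [-18.8, 2.1, 14.3]
opening: 0.0007
grasp_force: 12.3
```

>>> apply_moves:
  targets:
    - [1, -0.2, 0, -0.1, 0, 0, 0]
    - [1, -0.4, 0, -0.15, 0, 0, 0]
    - [1, -0.55, 0, -0.2, 0, 0, 0]

```text
time_s: 10.27
tool_pos: [0.5978, 0.0682, 0.04]
eef_rot: [0.0, 0.996, -0.091, -0.004]
ft_force: [-3.0, 2.0, -1.6]
opening: 0.0005
grasp_force: 1.9
```

>>> apply_moves:
  targets:
    - [1, -0.1, 0, -0.1, 0, 0, 0]
    - [1, -0.3, 0, -0.3, 0, 0, 0]
    - [1, -0.4, 0, -0.8, 0, 0, 0]
    - [1, -0.4, 0, -2, 0, 0, 0]
    - [1, -0.4, 0, -4, 0, 0, 0]

```text
time_s: 10.68
tool_pos: [0.5983, 0.0671, 0.0828]
eef_rot: [0.0, 0.996, -0.092, -0.0]
ft_force: [0.2, -0.4, 0.4]
opening: 0.0003
grasp_force: 0.0
```

>>> apply_moves:
  targets:
    - [1, -2, 0, -3, 0, 0, 0]
    - [1, -4, 0, -6, 0, 0, 0]
    - [1, -6, 0, -9, 0, 0, 0]
    - [1, -7, 0, -12, 0, 0, 0]
    - [1, -7, 0, -12, 0, 0, 0]

```text
time_s: 11.1
tool_pos: [0.5326, 0.0824, 0.2113]
eef_rot: [-0.0, 0.996, -0.091, 0.007]
ft_force: [0.8, 1.2, 0.9]
opening: 0.0002
grasp_force: 0.0
```

```bash
python3 - <<'E'
from h import *
a=shot('wrist','w4.png')['image']; to([.51,.084,.2])
b=shot('side','s4.png')['image'][150:250,230:370]
cv2.imwrite('pics/c4.png',np.vstack([cv2.resize(a[0:240,160:480],(400,300)),cv2.resize(b,(400,286),interpolation=cv2.INTER_CUBIC)]))
E
```

```text
[0.5324 0.0814 0.2085] F [-0.1 -0.3 -0.9] shift [-2.26  0.15  0.83] turn [-0.001 -0.012  0.   ]
```

View pics/c4.png

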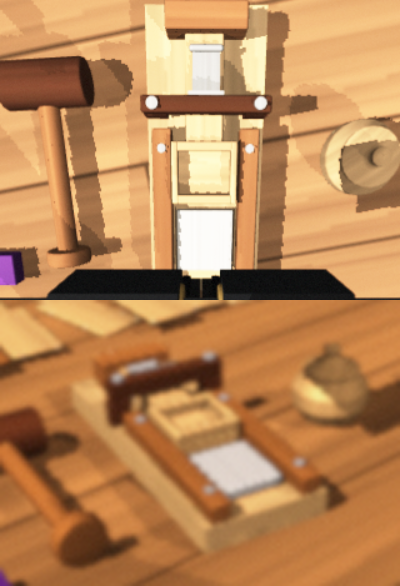

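Upper half: the bowl rim front is at y≈141 and the rear at y≈206, the white lifter plate is up behind it, and the handle runs to the stop. I check the numbers.

```bash
python3 - <<'E'
from h import *
P=px2w('w4.png',np.array([(174,141),(236,141),(171,206),(238,206),(162,128),(249,128),(166,38),(247,38),(205,38)])*.8+[160,0],[.05,.05,.05,.05,.042,.042,.024+.028,.052,.044])
y=-.184;e=np.array([np.cos(y),np.sin(y)]);s=(P[:,:2]-[.6019,.0663])@e
print(s.round(4),'front to fence end',s[4:6].mean()-s[:2].mean(),'expect .012')
E
```

```text
[ 0.015   0.015  -0.0434 -0.0433  0.0269  0.027   0.0981  0.0981  0.1007] front to fence end 0.011971842589951043 expect .012
```

The bowl front is 12.0 mm behind the fence ends, exactly as expected when fully home.

```bash
python3 -c "
from bench import bot
print(bot.hand_in())"
```

```text
the job is handed in; nothing more can be done
None
```

I loaded the blank fully home against the end stop, lying flat under the leaf spring with the lifter up behind it, and handed the job in at about 11 s of the 58 s allowed; `hand_in` returned no verdict.

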